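# Set a porcelain test slab under the thickness gauge

### The arm

A 6-joint arm with a two-finger parallel gripper is mounted at the origin on the work surface. World frame = base frame: x ahead of the robot, y to its left, z up, the work surface at z = 0. Lengths are in m, angles in rad, forces in N, time in s.
With the tool pointing down it reaches from about 0.425 to 0.925 m from the base axis. Payload 12.5 kg.
Tool frame: the origin (TCP) lies on the centre line of the jaws, within the pads' length; the fingertips stand 11 mm ahead of it and the grasp point (between the pads) lies 8 mm behind it; x points along the fingers, y is the direction in which the jaws open and shut, and the axes are right-handed (so a half turn about x gives the same grasp; the last joint's range is limited). The gripper opens to 85 mm and grips with 20 to 120 N. Pads are 22 mm wide; open, the fingers measure 114 mm over their backs; the gripper's body (76 mm by 85 mm) begins 54 mm behind the grasp point. The pads swing forward as they close: fully open they stand 13 mm farther back than shut.
Start: joints at [-1.255, 0.491, 1.559, -0, 1.092, -0.106], TCP at [0.256, -0.57, 0.21] pointing down, gripper open.
Joint ranges: [-3.1, 3.1], [-0.84, 2.19], [0.05, 2.79], [-1.13, 4.28], [0.06, 2.93], [-2.69, 2.69]. Speed limits (rad/s): [2.22, 2.22, 2.79, 3.14, 3.14, 3.14].

### API

Orientations are given as a 3x3 rotation matrix whose columns are the frame's x, y, z axes.
In Python, from plant import get_obs, get_image, hand_in, search_frame gives the robot as it stands.
- The arm moves only by the shell command python3 -m creep 'ROWS' [FORCE]. ROWS is a JSON object of lists of equal length, an entry for each row: "travel": the shift along the tool's x, y, z in cm, a list of three; "twist": the turn about the tool's x in rad; "hand": the opening, from -1 (shut) to 1 (fully open), so that 0 is half open. A call has 1 to 8 rows; each row shifts and turns the commanded pose from where the row before left it, along the tool's axes as they then stand; what a row does not reach is not made up. A row lasts 1/8 s, in which the tool goes at most 62.5 mm and 10.7 degrees, less where a joint would pass 70% of its speed; a pose out of reach is approached as far as the arm can. A call with a gripper value outside its range is refused whole. The fingers move at their own pace and stop on an object; FORCE is the grip in N (left out, the last holds). Time passes only in rows, so rows that do not move let the fingers close. It gives the time, the measured TCP pose, the force and the opening at its end, in the units of the state.
- get_obs(): the state, without advancing time (a new reading comes with each control period).
- get_image(name): name is "side" or "top"; returns a dict with "img" (384x512x3 uint8, red, green, blue), "z_map" (384x512 float32, m along the optical axis (not along the pixel's ray), 0 where there is no reading), "intrinsics" (3x3 intrinsics, pixels), "R" (3x3) and "t" (3): a world point X has camera coordinates R X + t. Camera axes: x right, y down, z forward; pixel columns grow to the right and rows downward; lengths in m; the calibration is good to about 2 mm. A picture is of the moment at which its call begins.
- hand_in(): hands the job in, once; it reports no verdict.
Trained networks look in a picture, given as the dict that the camera call returned (one of the last four; its "shot" number tells which), for a name from the list of things; names that differ only in an ending like _2 or _b are one class to them, and where a whole thing is asked for, a point or a joint stands for the part that bears it (a point fixed in the world has none). Each returns a list of dicts, best first, with "confidence" (0 to 1); they miss things now and then, are a little off and sometimes report something else, mostly with a low value. They report only what shows in the picture. A call takes as long as a camera call. They do not tell look-alikes from the thing itself.
- search_frame(picture, query): "bbox" ([centre column, centre row, width, height] in pixels, round what is visible of it).
The state is a dict: "clock": time; "joint_positions": joint angles; "joint_vel": joint speeds; "effort": joint torques, N m; "ee_pos": TCP position; "orientation": TCP orientation; "wrist_force": force on the tool from outside, world axes, zero at the start; "moment": the same for the moment, N m; "grip_width": finger opening in m.
Only numpy, scipy, OpenCV 4.12 (cv2) and the standard library are available. Lean on these libraries where they do the work, as an engineer would, in place of code of your own. Each camera call takes 0.05 s, during which the arm holds its last target. There are 200 camera calls.

### The job

Get the long porcelain test slab ready for a thickness reading on the bench gauge: swing the gauge's lever all the way up so that its foot lifts, lay the slab flat on the steel platen with the whole foot above it and let go of it, then bring the lever fully down again, gently, so that the foot settles onto the slab and never drops or knocks on it. Leave the square tile, the knife and the jug where they are.

Things in the scene. Friction and masses are not known exactly. Their poses are not given: they have to be found in the camera images.
- gauge: Bench thickness gauge, fixed: grey cast base x -95..+130, y -65..+65 mm, 30 mm high; steel platen on it; column 30 mm thick at x = +95 mm, 265 mm tall, carrying the head over the platen. Origin on the bench (z = 0) straight below the foot's axis, z up. Its front, -x, is where work is laid in; the lever sticks out to its -y side.
- platen (a point): Point on the level platen's top face straight below the foot's axis, 42 mm above the bench; axes as gauge. The platen spans x -85..+55 mm and y -52..+52 mm about this point.
- foot (a joint): Height of the foot above the bare platen, m: 0 on the platen, about 0.012 resting on the slab, about 0.023 with the lever fully up. 0.3 kg, it sinks by its own weight as far as the lever lets it.
- foot_face (a point): Centre of the underside of the foot (moves with it): a level steel disc 24 mm across and 10 mm high on a 10 mm spindle, with a 34 mm lifting collar 48 mm above this point.
- lever (a joint): Lever angle, rad: 0 down on its stop, 0.25 level, 0.70 up on its stop. Stays where left; about 3 N at the grip raises it, 1 to 2 N lowers it. Its fork lifts the foot's collar (the first 0.08 rad is free play); the foot then moves at a quarter of the grip's speed. With the slab in place the foot lands at about 0.42 and the lever goes on down alone.
- lever_pivot (a point): Pivot of the lever under the head, at (0, +35, 92) mm in the frame of gauge (fixed); the lever turns about the gauge's x axis.
- lever_grip (a point): Middle of the lever's round black grip, 20 mm thick, 52 mm long along the lever, 155 mm from the pivot: at (0, 35 - 155 cos a, 92 + 155 sin a) mm in the frame of gauge, a = lever angle - 0.25; about 54 mm above the bench when down, 159 mm when up. Can be pinched from above across the gauge's x direction.
- slab: The test slab: fired white porcelain, 180 x 50 x 12 mm (x, y, z), 0.25 kg, plain and alike at both ends and on both faces, lying loose on the bench. Origin at the centre of its underside, x along its length, z up.
- tile: Bystander: a loose square white tile, 100 x 100 x 12 mm. Origin at the centre of its underside.
- knife: Bystander: a loose plaster knife, 225 mm long, 24 mm wide, 17 mm high, wooden handle towards its -x, steel blade towards +x. Origin at the bolster, underside.
- jug: Bystander: a loose clear measuring jug, 104 mm across at the rim, 130 mm high, handle on its +y side. Origin at the centre of its underside.
- head (a point): Centre of the underside of the grey head, 132 mm above the bench on the foot's axis; axes as gauge. The head rises to 210 mm and spans x -25..+25, y -33..+45 mm; its round dial reaches forward to x = -36 mm, so a gripper body that comes down in front must stay forward of that.
There are look-alikes about, which are no part of the job. What is shaped like the slab but brown or pink is not meant.

How it is judged:
By the outcome, as a careful person would: the job done as asked, in the order asked, and still so for the second after the job is handed in, with the robot touching nothing.
It also fails if it takes over 61 s, if anything falls off the work surface, if the arm or the gripper's body presses on something with over 40 N, if the wrist force passes 120 N, or if a joint passes its speed limit or range.

## Working session

There is one attempt and no reset: what is moved stays moved. The work goes in short steps, Python scripts to look and compute and a shell command to move; the robot and the scene stay as the last step left them, time stands still between calls to the robot, and variables do not carry over. Pictures are saved under pics/ and viewed, about 8 in all and at most 12, crops included, and the job is handed in when it is done.

```bash
mkdir -p pics; cat > h.py <<'E'
import numpy as np, cv2
from plant import get_obs, get_image, search_frame
def world(p,u,v,z=None):
    z=p["z_map"][int(round(v)),int(round(u))] if z is None else z
    K=p["intrinsics"]; c=np.array([(u-K[0,2])/K[0,0]*z,(v-K[1,2])/K[1,1]*z,z])
    return p["R"].T@(c-p["t"])
def cloud(p):
    z=p["z_map"]; v,u=np.mgrid[:z.shape[0],:z.shape[1]]; K=p["intrinsics"]
    c=np.stack([(u-K[0,2])/K[0,0]*z,(v-K[1,2])/K[1,1]*z,z],-1)
    return (c-p["t"])@p["R"]
def pix(p,X):
    c=p["R"]@np.asarray(X)+p["t"]; q=p["intrinsics"]@c; return q[:2]/q[2]
def save(p,name,crop=None,s=1):
    im=p["img"][:,:,::-1]
    if crop: im=im[crop[1]:crop[3],crop[0]:crop[2]]
    cv2.imwrite("pics/"+name,cv2.resize(im,None,fx=s,fy=s,interpolation=cv2.INTER_CUBIC))
E
python3 - <<'E'
from h import *
np.set_printoptions(precision=3,suppress=True)
for n in ("top","side"):
    p=get_image(n); save(p,n+"0.png",s=1.5)
    print(n,"cam at",-p["R"].T@p["t"], p["R"][2])
    for q in ("slab","gauge","lever_grip","foot_face","tile","knife","jug"):
        for d in search_frame(p,q)[:4]:
            b=d["bbox"]; print(q,np.round(d["confidence"],2),np.round(b), world(p,b[0],b[1]))
o=get_obs(); print(o)
E
```

```text
top cam at [ 0.186 -0.028  1.603] [ 0.187 -0.015 -0.982]
slab 0.96 [368. 194.  31.  39.] [ 0.497 -0.511  0.008]
slab 0.9 [287. 208.  21.  40.] [ 0.444 -0.176  0.018]
slab 0.74 [328. 192.  15.  23.] [ 0.505 -0.345  0.013]
slab 0.4 [222. 169.  60.  74.] [0.56  0.069 0.208]
gauge 0.95 [221. 169.  61.  74.] [0.559 0.07  0.205]
lever_grip 0.7 [222. 167.  57.  77.] [0.564 0.069 0.212]
lever_grip 0.39 [240. 166.  25.   7.] [0.605 0.008 0.078]
tile 0.95 [161. 203.  25.  27.] [0.473 0.323 0.023]
knife 0.55 [327. 147.   4.  53.] [ 0.7   -0.356 -0.004]
jug 0.68 [132. 141.  41.  30.] [0.739 0.452 0.007]
jug 0.27 [220. 168.  58.  73.] [0.561 0.074 0.213]
side cam at [0.993 0.978 1.098] [-0.329 -0.671 -0.664]
slab 0.89 [204. 143.  39.  26.] [ 0.504 -0.49   0.011]
slab 0.86 [283. 149.  43.  19.] [ 0.24  -0.324  0.011]
slab 0.84 [252. 188.  51.  14.] [ 0.45  -0.162  0.015]
slab 0.65 [229. 163.  51.  24.] [ 0.464 -0.335  0.009]
gauge 0.74 [249. 242.  79.  91.] [0.581 0.089 0.044]
gauge 0.44 [245. 234.   6.   5.] [0.594 0.086 0.082]
lever_grip 0.55 [250. 233.  10.  13.] [0.587 0.108 0.1  ]
foot_face 0.42 [251. 238.  13.  18.] [0.569 0.08  0.044]
tile 0.62 [320. 296.  45.  38.] [0.48  0.335 0.015]
knife 0.58 [164. 181.  59.  15.] [ 0.718 -0.327  0.018]
jug 0.7 [266. 342.  57.  64.] [0.682 0.403 0.023]
{'clock': 0.8, 'joint_positions': array([-1.255,  0.491,  1.559, -0.   ,  1.092, -0.106]), 'joint_vel': array([-0.   , -0.001, -0.001, -0.   , -0.001, -0.001]), 'effort': array([ -0.002, -61.823, -26.184,  -0.   ,   0.   ,  -0.   ]), 'ee_pos': array([ 0.256, -0.57 ,  0.21 ]), 'orientation': array([[ 0.   ,  0.409, -0.912],
       [-0.   , -0.912, -0.409],
       [-1.   ,  0.   ,  0.   ]]), 'wrist_force': array([-0.176, -0.471,  0.089]), 'moment': array([ 0.021,  0.005, -0.01 ]), 'grip_width': 0.0854295833532128}
```

View pics/top0.png

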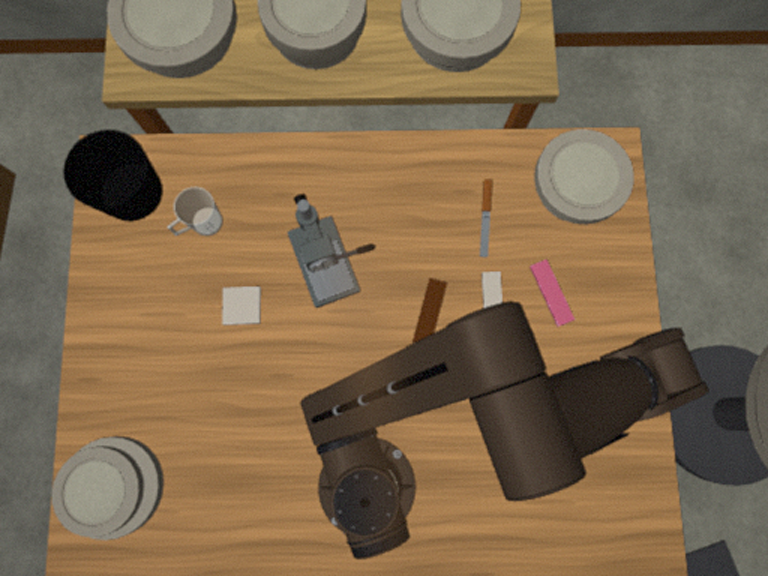

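View pics/side0.png

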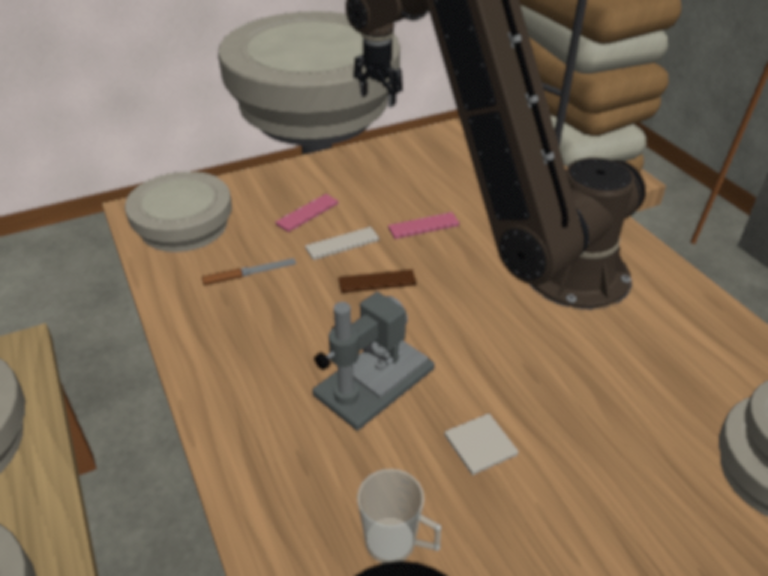

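Top view: gauge at (222,169), with its lever to the right, grip at about (243,165). Slab candidates in the side view are white (229,163), brown (252,188), pink (204,143) and pink (283,149), plus the square tile at (320,296). I choose the white one at (229,163).

```bash
python3 - <<'E'
from h import *
np.set_printoptions(precision=4,suppress=True)
for n in ("side","top"):
    p=get_image(n); C=cloud(p); im=p["img"].astype(int)
    sat=im.max(2)-im.min(2)
    near=lambda x,y,r: np.hypot(C[...,0]-x,C[...,1]-y)<r
    m=near(.475,-.335,.13)&(sat<45)&(im.min(2)>110)&(C[...,2]<.03)
    k,l,st,_=cv2.connectedComponentsWithStats(m.astype(np.uint8)); i=1+st[1:,4].argmax(); m=l==i
    # intersect rays with z=.012
    def onplane(m,z):
        v,u=np.nonzero(m); K=p["intrinsics"]; d=np.stack([(u-K[0,2])/K[0,0],(v-K[1,2])/K[1,1],np.ones(len(u))],-1)@p["R"]
        c=-p["R"].T@p["t"]; return (c+d*((z-c[2])/d[:,2])[:,None])[:,:2]
    r=cv2.minAreaRect(onplane(m,.012).astype(np.float32)); print(n,"slab",r,cv2.boxPoints(r),m.sum(), "z",np.median(C[m][:,2]))
    for lo,hi,z,nm in ((.022,.036,.030,"base"),(.037,.047,.042,"platen")):
        m=near(.57,.08,.17)&(sat<40)&(C[...,2]>lo)&(C[...,2]<hi)
        k,l,st,_=cv2.connectedComponentsWithStats(m.astype(np.uint8)); print(st[1:,4])
        m=np.isin(l,1+np.nonzero(st[1:,4]>15)[0])
        r=cv2.minAreaRect(onplane(m,z).astype(np.float32)); print(n,nm,r[0],r[1],r[2]);print(cv2.boxPoints(r))
    if n=="side": a=p["img"][130:200,180:310]; b=p["img"][190:290,190:320]; 
    else: b2=p["img"][120:215,180:270]
f=lambda a:cv2.resize(a,(390,390*a.shape[0]//a.shape[1]),interpolation=cv2.INTER_CUBIC)
a,b,b2=map(f,(a,b,b2)); H=600
L=np.vstack([a,b])[:H]; L=np.vstack([L,np.zeros((H-len(L),390,3),np.uint8)]);R=np.vstack([b2,np.zeros((H-len(b2),390,3),np.uint8)])
cv2.imwrite("pics/c1.png",np.hstack([L,R])[:,:,::-1])
E
```

```text
side slab ((0.46327826380729675, -0.3407343029975891), (0.06489860266447067, 0.18249477446079254), 89.78240203857422) [[ 0.3719 -0.3728]
 [ 0.5544 -0.3735]
 [ 0.5546 -0.3086]
 [ 0.3722 -0.3079]] 503 z 0.012395059181980472
[  2   1 947]
side base (0.5907658934593201, 0.11191345751285553) (0.22833527624607086, 0.1328226625919342) 19.763031005859375
[[0.4609 0.1358]
 [0.5058 0.0108]
 [0.7207 0.088 ]
 [0.6758 0.213 ]]
[801   9   1   1  36]
side platen (0.5876179337501526, 0.10875354707241058) (0.20467454195022583, 0.10891976207494736) 19.716548919677734
[[0.4729 0.1255]
 [0.5097 0.023 ]
 [0.7023 0.092 ]
 [0.6656 0.1945]]
top slab ((0.5053690671920776, -0.34437641501426697), (0.09504598379135132, 0.05175742506980896), 0.9597843885421753) [[ 0.4574 -0.3193]
 [ 0.4583 -0.371 ]
 [ 0.5533 -0.3695]
 [ 0.5525 -0.3177]] 287 z 0.012684911653117806
[147 360   1   1   1   1   1   1   1   1   1   1]
top base (0.5876855850219727, 0.10713766515254974) (0.2236708402633667, 0.12683077156543732) 19.879066467285156
[[0.461  0.1287]
 [0.5041 0.0095]
 [0.7144 0.0855]
 [0.6713 0.2048]]
[  1   1   1   1   1   1   1   3   2   1   1  31   1   2   1   1   1   1
   1   1   2 446   1   1]
top platen (0.5540050268173218, 0.09658019989728928) (0.14201320707798004, 0.11440194398164749) 22.650514602661133
[[0.4664 0.122 ]
 [0.5105 0.0164]
 [0.6416 0.0711]
 [0.5975 0.1767]]
```

View pics/c1.png

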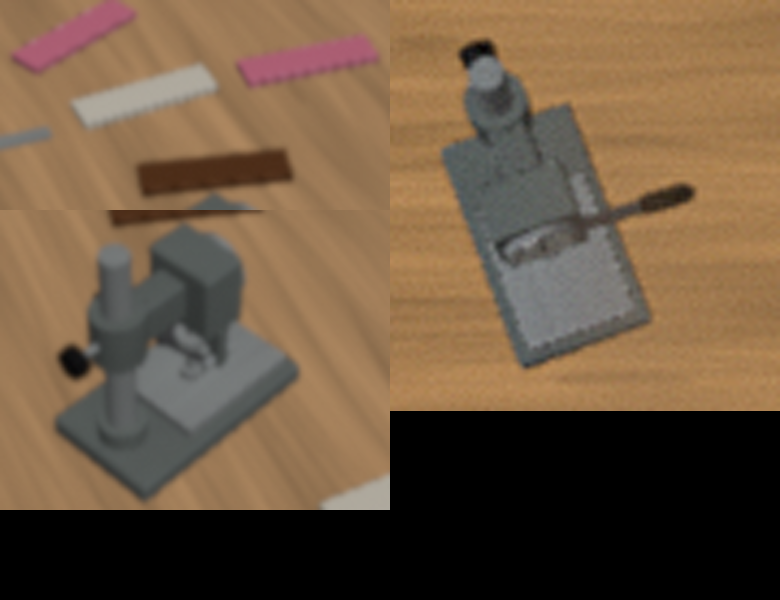

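The crop confirms one white oblong slab at side (229,163), lying along world x. The gauge's column is at the far end and the lever is down on the right. First I'll move above the grip with the jaws across the gauge's x.

```bash
python3 -m creep '{"travel":[[0,-3.08,-4.62],[0,-3.08,-4.62],[0,-3.08,-4.62],[0,-3.08,-4.62],[0,-3.08,-4.62],[0,-3.08,-4.62],[0,-3.08,-4.62],[0,-3.08,-4.62]],"twist":[0,0,0,0,0,0,0,0],"hand":[1,1,1,1,1,1,1,1]}' 20
python3 -m creep '{"travel":[[0,-3.08,-4.62],[0,-3.08,-4.62],[0,-3.08,-4.62],[0,-3.08,-4.62],[0,0,0],[0,0,0],[0,0,0],[0,0,0]],"twist":[0,0,0,0,-0.166,-0.166,-0.166,-0.166],"hand":[1,1,1,1,1,1,1,1]}'
python3 -m creep '{"travel":[[0,0,0],[0,0,0],[0,0,0],[0,0,0],[0,0,0],[0,0,0]],"twist":[-0.166,-0.166,-0.166,-0.166,-0.166,0],"hand":[1,1,1,1,1,1]}'
python3 - <<'E'
from h import *
np.set_printoptions(precision=4,suppress=True)
o=get_obs(); print(o["clock"],o["ee_pos"],o["orientation"],o["joint_positions"])
p=get_image("side"); save(p,"s2.png",(190,160,320,290),4.5)
p=get_image("top")
for n in ("lever_grip","slab"):
  for d in search_frame(p,n)[:4]: print(n,d, world(p,*d["bbox"][:2]))
C=cloud(p); im=p["img"].astype(int)
m=(np.hypot(C[...,0]-.475,C[...,1]+.335)<.13)&(np.ptp(im,axis=2)<45)&(im.min(2)>110)&(C[...,2]<.03)
k,l,st,_=cv2.connectedComponentsWithStats(m.astype(np.uint8)); m=l==1+st[1:,4].argmax()
print(cv2.minAreaRect(C[m][:,:2].astype(np.float32)),m.sum())
E
```

```text
clock: 1.9
ee_pos: [0.4931, -0.1925, 0.2104]
orientation: [[0.001, 0.409, -0.912], [-0.0, -0.912, -0.409], [-1.0, 0.001, -0.0]]
wrist_force: [1.2, -0.9, 0.4]
grip_width: 0.0854
clock: 2.9
ee_pos: [0.6104, -0.006, 0.2102]
orientation: [[0.0, 0.887, -0.461], [-0.0, -0.461, -0.887], [-1.0, 0.0, 0.0]]
wrist_force: [-0.2, -0.4, -1.1]
grip_width: 0.0854
clock: 3.65
ee_pos: [0.6104, -0.006, 0.2102]
orientation: [[0.0, 0.941, 0.337], [-0.0, 0.337, -0.941], [-1.0, 0.0, 0.0]]
wrist_force: [0.5, -0.7, -0.3]
grip_width: 0.0855
3.65 [ 0.6104 -0.006   0.2102] [[ 0.0001  0.9415  0.3371]
 [-0.0001  0.3371 -0.9415]
 [-1.      0.0001  0.0001]] [-0.118   0.4701  1.5963 -0.0001  1.0752 -0.4619]
slab {'bbox': [369.4, 194.8, 32.7, 42.4], 'confidence': 0.88} [ 0.4914 -0.5134  0.0131]
slab {'bbox': [286.6, 207.7, 23.9, 47.0], 'confidence': 0.86} [ 0.4449 -0.1762  0.016 ]
slab {'bbox': [325.4, 258.0, 16.2, 51.6], 'confidence': 0.62} [ 0.2426 -0.3215  0.0121]
slab {'bbox': [327.6, 202.5, 14.6, 48.4], 'confidence': 0.59} [ 0.4626 -0.3417  0.0164]
((0.46360933780670166, -0.3460056185722351), (0.1816389262676239, 0.05184384807944298), 0.31680718064308167) 573
```

View pics/s2.png

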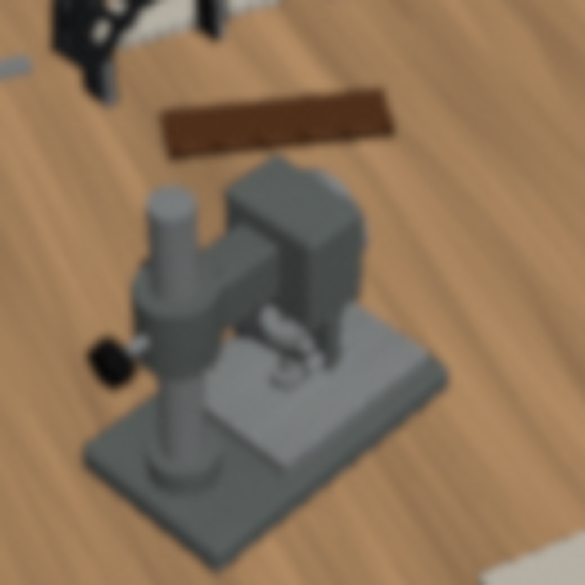

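The gauge is clear in view and the gripper is above the grip. Next I descend, pinch and raise.

```bash
python3 -m creep '{"travel":[[5,0,0],[5,0,0],[4,0,0],[2.4,0,0],[0,0,0]],"twist":[0,0,0,0,0],"hand":[1,1,1,1,1]}' 20
python3 -m creep '{"travel":[[0,0,0],[0,0,0],[0,0,0],[0,0,0],[0,0,0],[0,0,0],[0,0,0],[0,0,0]],"twist":[0,0,0,0,0,0,0,0],"hand":[-1,-1,-1,-1,-1,-1,-1,-1]}' 25
```

```text
clock: 4.47
ee_pos: [0.6096, -0.006, 0.0447]
orientation: [[-0.003, 0.942, 0.337], [0.0, 0.337, -0.942], [-1.0, -0.003, -0.001]]
wrist_force: [1.2, -0.3, 1.1]
grip_width: 0.0853
clock: 5.48
ee_pos: [0.6105, -0.0061, 0.0462]
orientation: [[0.0, 0.941, 0.338], [-0.0, 0.338, -0.941], [-1.0, 0.0, 0.0]]
wrist_force: [0.3, -1.0, 1.7]
grip_width: -0.0
```

The pinch came up empty, so I'll look.

```bash
python3 - <<'E'
from h import *
p=get_image("top"); a=p["img"][115:215,175:285]
print(pix(p,get_obs()["ee_pos"]))
C=cloud(p)
q=get_image("side"); b=q["img"][150:270,190:310]; print(pix(q,get_obs()["ee_pos"]))
f=lambda a:cv2.resize(a,(400,400*a.shape[0]//a.shape[1]),interpolation=cv2.INTER_CUBIC)
a,b=f(a),f(b); a=np.vstack([a,np.zeros((400-len(a),400,3),np.uint8)])
cv2.imwrite("pics/c3.png",np.hstack([a,b])[:,:,::-1])
E
```

```text
[243.25599991 166.46734842]
[227.42600082 223.95932149]
```

View pics/c3.png

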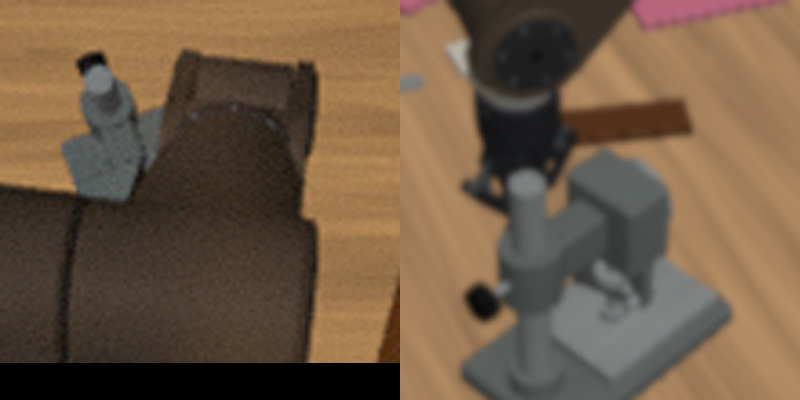

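```bash
python3 -m creep '{"travel":[[0,0,0],[0,0,0],[0,0,0],[0,0,0],[0,0,0],[-4,0,0],[-5,0,0],[-5,0,0]],"twist":[0,0,0,0,0,0,0,0],"hand":[1,1,1,1,1,1,1,1]}' 25
python3 -m creep '{"travel":[[-3,0,5.5],[0,0,5.5],[0,0,5.5],[0,0,5],[0,0,0]],"twist":[0,0,0,0,0],"hand":[1,1,1,1,1]}'
python3 - <<'E'
from h import *
np.set_printoptions(precision=4,suppress=True)
p=get_image("top"); save(p,"t4.png",(175,115,295,215),5)
C=cloud(p); g=np.array([.572,.103]); X=np.array([.941,.338]); Y=np.array([-.338,.941])
r=C[...,:2]-g; gx=r@X; gy=r@Y; z=C[...,2]
m=(gy<-68)|True
m=(gy<-.068)&(gy>-.17)&(abs(gx)<.06)&(z>.03)&(z<.25)
o=np.argsort(gy[m]); print(np.c_[gx[m],gy[m],z[m]][o]*1000)
E
```

```text
clock: 6.58
ee_pos: [0.6102, -0.006, 0.1876]
orientation: [[-0.0, 0.941, 0.338], [-0.0, 0.338, -0.941], [-1.0, -0.0, -0.0]]
wrist_force: [0.3, 0.8, -0.4]
grip_width: 0.0853
clock: 7.2
ee_pos: [0.6832, -0.2116, 0.2151]
orientation: [[-0.001, 0.942, 0.335], [-0.0, 0.335, -0.942], [-1.0, -0.001, -0.0]]
wrist_force: [0.1, 0.6, -0.0]
grip_width: 0.0854
[[   2.7237 -141.5423   53.0288]
 [  -1.8251 -139.821    55.6786]
 [   7.3707 -139.0619   55.3828]
 [  -5.2964 -138.4917   54.2417]
 [   2.7051 -137.3085   58.4447]
 [   8.8779 -135.3712   55.0482]
 [  -2.7792 -135.2664   64.6923]
 [  -6.1229 -133.9808   62.8546]
 [  -6.8385 -133.6221   50.8079]
 [   2.5938 -133.0725   64.1715]
 [  -0.2221 -131.9649   60.3358]
 [  -3.2414 -130.7871   57.2196]
 [   3.2219 -129.114    67.092 ]
 [  -8.4128 -128.8724   62.3712]
 [   0.529  -128.0393   62.8304]
 [  -4.5204 -126.181    67.4865]
 [   6.5497 -126.0436   59.9247]
 [  -6.1312 -125.4647   59.0106]
 [  -9.7157 -124.0927   58.0553]
 [   1.0657 -124.0583   66.1144]
 [  -2.0778 -122.8286   63.5417]
 [   6.1103 -121.7558   66.8064]
 [  -5.6049 -121.475    
[... 266 characters left out ...]
.5308]
 [  -3.9863 -113.7211   66.9689]
 [   5.1591 -112.9478   66.5785]
 [  -7.7796 -112.2862   66.8965]
 [  -0.8068 -110.8806   74.6436]
 [  -3.1208 -109.879    69.0132]
 [   7.0507 -109.3953   64.7734]
 [  -5.0045 -109.       61.6408]
 [   2.2869 -107.6895   68.2871]
 [  -8.7152 -107.5899   61.2087]
 [  -1.1854 -106.3483   66.9957]
 [   7.7608 -105.5113   67.3522]
 [  -5.4882 -104.7745   68.8648]
 [   3.5252 -103.961    68.9032]
 [  -0.4199 -102.4905   69.4021]
 [  -3.1335 -101.3528   65.2381]
 [   5.0642 -100.3147   68.3954]
 [  -0.0701  -98.5373   73.3531]
 [  -1.4998  -97.725    64.37  ]
 [   6.3094  -96.5919   68.9805]
 [   2.3667  -95.1286   69.4634]
 [   3.528   -91.3922   70.3592]]
```

View pics/t4.png

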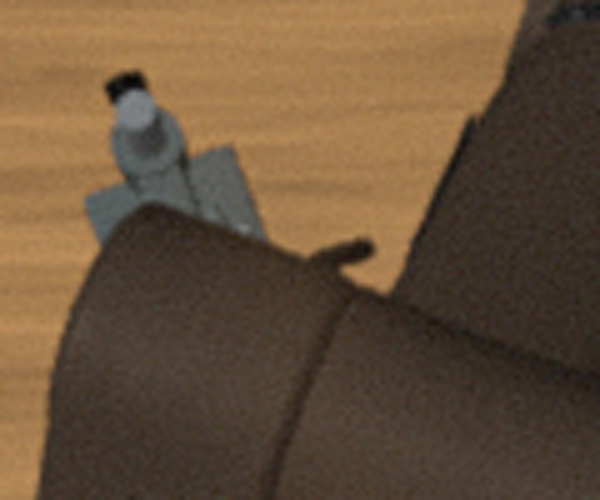

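The measured grip centre (gx≈0, gy≈-115, z≈54) agrees with where I pinched. I'll pinch again at the same spot, watching the opening as it closes, then lift a little as a test.

```bash
python3 -m creep '{"travel":[[0,0,-5.5],[0,0,-5.5],[0,0,-5.5],[0,0,-5.3],[5,0,0],[5,0,0],[4.5,0,0],[2.5,0,0]],"twist":[0,0,0,0,0,0,0,0],"hand":[1,1,1,1,1,1,1,1]}' 20
python3 -m creep '{"travel":[[0,0,0],[0,0,0],[0,0,0]],"twist":[0,0,0],"hand":[0,-0.3,-0.3]}' 20
python3 -m creep '{"travel":[[0,0,0],[0,0,0]],"twist":[0,0],"hand":[-0.7,-0.7]}' 20
python3 -m creep '{"travel":[[0,0,0],[0,0,0]],"twist":[0,0],"hand":[-1,-1]}' 20
python3 -c "
from h import *
p=get_image('side'); save(p,'s5.png',(170,110,300,240),4.5)"
```

```text
clock: 8.25
ee_pos: [0.6079, -0.0017, 0.0443]
orientation: [[-0.002, 0.941, 0.339], [0.0, 0.339, -0.941], [-1.0, -0.002, -0.001]]
wrist_force: [0.8, -1.0, -0.1]
grip_width: 0.0853
clock: 8.62
ee_pos: [0.6099, -0.0029, 0.0477]
orientation: [[0.002, 0.941, 0.338], [-0.0, 0.338, -0.941], [-1.0, 0.002, 0.001]]
wrist_force: [-0.7, 0.2, -0.4]
grip_width: 0.0323
clock: 8.88
ee_pos: [0.6095, -0.0031, 0.0466]
orientation: [[0.001, 0.941, 0.338], [-0.0, 0.338, -0.941], [-1.0, 0.001, 0.0]]
wrist_force: [-0.4, 0.1, -1.0]
grip_width: 0.0127
clock: 9.12
ee_pos: [0.6094, -0.0032, 0.0463]
orientation: [[0.0, 0.941, 0.338], [-0.0, 0.338, -0.941], [-1.0, 0.0, 0.0]]
wrist_force: [-0.1, -0.3, 1.5]
grip_width: -0.0004
```

View pics/s5.png

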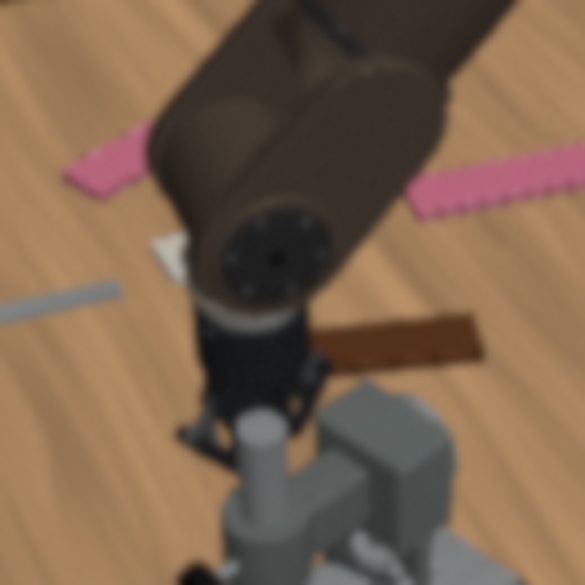

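```bash
python3 -m creep '{"travel":[[-1,0,0],[-1,0,0],[0,0,0]],"twist":[0,0,0],"hand":[-1,-1,-1]}' 20
python3 - <<'E'
from h import *
np.set_printoptions(precision=3,suppress=True)
o=get_obs(); print(o["wrist_force"],o["moment"])
g=np.array([.572,.103]); X=np.array([.941,.338]); Y=np.array([-.338,.941])
for n in("side","top"):
    p=get_image(n); C=cloud(p); r=C[...,:2]-g; gx=r@X; gy=r@Y; z=C[...,2]
    for lo in range(-170,-50,10):
        m=(gy>lo/1e3)&(gy<lo/1e3+.01)&(abs(gx)<.045)&(z>.01)&(z<.13)
        if m.any(): print(n,lo,m.sum(),np.c_[gx[m],z[m]][np.argsort(z[m])][::max(1,m.sum()//6)].ravel()*1e3)
for d in search_frame(p,"lever_grip")[:2]+search_frame(p,"foot_face")[:2]:print(d)
E
```

```text
clock: 9.55
ee_pos: [0.6098, -0.0031, 0.0673]
orientation: [[0.002, 0.941, 0.338], [-0.0, 0.338, -0.941], [-1.0, 0.002, 0.001]]
wrist_force: [1.0, 0.6, 0.1]
grip_width: -0.0001
[1.028 0.614 0.081] [-0.022 -0.043 -0.029]
side -160 1 [ 3.081 10.12 ]
side -70 2 [-7.314 27.3   -1.474 28.372]
side -60 5 [ 0.79  38.476  4.317 39.378  4.768 41.298 11.424 43.768  2.281 45.262]
{'bbox': [205.6, 152.7, 28.9, 41.2], 'confidence': 0.27}
```

```bash
python3 -m creep '{"travel":[[0,0,5.5],[0,0,5.5],[0,0,5.5],[-3,0,5],[-3,0,0],[0,0,0]],"twist":[0,0,0,0,0,0],"hand":[-1,-1,-1,-1,-1,-1]}' 20
python3 - <<'E'
from h import *
np.set_printoptions(precision=0,suppress=True)
g=np.array([.572,.103]); X=np.array([.941,.338]); Y=np.array([-.338,.941])
for n in("side","top"):
    p=get_image(n); C=cloud(p); r=C[...,:2]-g; gx=r@X; gy=r@Y; z=C[...,2]
    for lo in range(-170,-60,10):
        m=(gy>lo/1e3)&(gy<lo/1e3+.01)&(abs(gx)<.045)&(z>.02)&(z<.2)
        if m.any(): print(n,lo,m.sum(),np.c_[gx[m],z[m]][np.argsort(z[m])][::max(1,m.sum()//6)].ravel()*1e3)
    if n=="side": save(p,"s6.png",(130,100,320,290),3.1)
E
```

```text
clock: 10.5
ee_pos: [0.6828, -0.2064, 0.1279]
orientation: [[0.003, 0.941, 0.337], [-0.001, 0.337, -0.941], [-1.0, 0.002, 0.002]]
wrist_force: [-0.4, 0.4, 0.5]
grip_width: 0.0003
side -70 2 [-3. 26. -7. 28.]
```

View pics/s6.png

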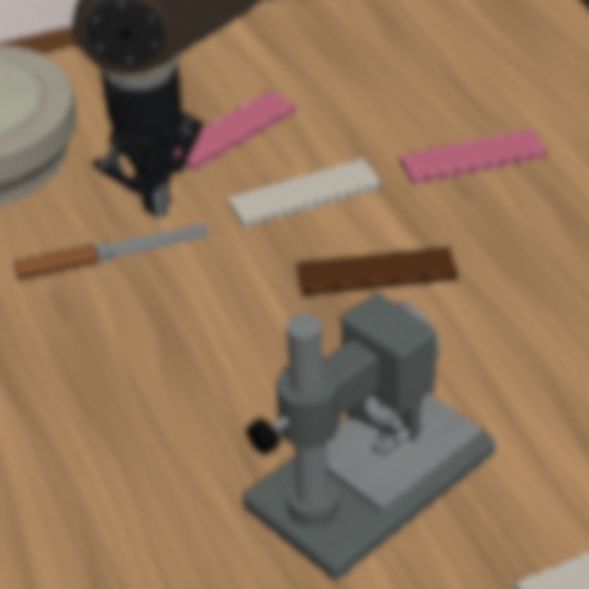

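```bash
python3 - <<'E'
from h import *
np.set_printoptions(precision=3,suppress=True)
o=get_obs(); p=get_image("side"); e=o["ee_pos"]; 
print("tcp",pix(p,e),"tip",pix(p,e-[0,0,.011]), "grasp", pix(p,e+[0,0,.008]))
C=cloud(p); m=(np.hypot(C[...,0]-e[0],C[...,1]-e[1])<.06)&(C[...,2]>.03)&(C[...,2]<.3)
z=C[m][:,2]; print("lowest gripper z",np.sort(z)[:8]); 
for a in np.arange(.09,.2,.01):
    s=C[m][(z>a)&(z<a+.01)]; 
    if len(s): print(round(a,2),len(s),s[:,:2].min(0)-e[:2],s[:,:2].max(0)-e[:2])
q=get_image("top")
g=np.array([.572,.103]); X=np.array([.941,.338]); Y=np.array([-.338,.941])
for y,z in ((-.115,.054),(-.13,.052),(-.105,.159),(-.12,.1)):
    P=np.r_[g+Y*y,z]; u=pix(q,P); print(y,z,u,"seen at",world(q,*u), q["img"][int(u[1]),int(u[0])])
E
```

```text
tcp [181.943 174.332] tip [182.285 176.957] grasp [181.693 172.407]
lowest gripper z [0.148 0.151 0.152 0.153 0.153 0.153 0.153 0.155]
0.14 1 [0.006 0.004] [0.006 0.004]
0.15 16 [-0.014 -0.006] [0.015 0.015]
0.16 28 [-0.016 -0.006] [0.015 0.015]
0.17 22 [-0.011  0.   ] [0.015 0.015]
0.18 16 [-0.022 -0.005] [0.013 0.016]
0.19 38 [-0.029 -0.001] [0.023 0.022]
0.2 65 [-0.039 -0.02 ] [0.035 0.025]
-0.115 0.054 [243.001 165.849] seen at [ 0.433 -0.015  0.702] [69 52 40]
-0.13 0.052 [246.53  164.686] seen at [ 0.439 -0.023  0.69 ] [51 42 34]
-0.105 0.159 [239.953 159.296] seen at [ 0.453 -0.007  0.689] [62 48 37]
-0.12 0.1 [243.985 162.252] seen at [ 0.444 -0.017  0.694] [61 48 42]
```

The closed fingertips are seen at z≈0.150 while the state puts the TCP at 0.128, so the real tips sit about 33 mm higher than stated. The jaws therefore shut just above the grip. I'll pin this down with a gentle touch on bare bench right here.

```bash
python3 -m creep '{"travel":[[5,0,0],[5,0,0],[2.8,0,0],[0,0,0]],"twist":[0,0,0,0],"hand":[-1,-1,-1,-1]}' 20
python3 -m creep '{"travel":[[0.5,0,0],[0.5,0,0],[0,0,0]],"twist":[0,0,0],"hand":[-1,-1,-1]}'
python3 - <<'E'
from h import *
np.set_printoptions(precision=3,suppress=True)
p=get_image("side"); e=get_obs()["ee_pos"];print(e)
C=cloud(p); m=(np.hypot(C[...,0]-e[0],C[...,1]-e[1])<.04)&(C[...,2]<.3)
im=p["img"].astype(int); m&=im.max(2)<90
print("dark lowest z",np.sort(C[m][:,2])[:12])
E
```

```text
clock: 11.2
ee_pos: [0.6805, -0.2044, -0.0049]
orientation: [[-0.005, 0.941, 0.339], [0.002, 0.339, -0.941], [-1.0, -0.004, -0.004]]
wrist_force: [0.7, -1.0, 0.7]
grip_width: -0.0001
clock: 11.58
ee_pos: [0.6822, -0.2055, -0.0114]
orientation: [[0.001, 0.941, 0.338], [-0.0, 0.338, -0.941], [-1.0, 0.0, 0.001]]
wrist_force: [-0.4, -0.3, 0.3]
grip_width: 0.0
[ 0.682 -0.206 -0.011]
dark lowest z [0.016 0.021 0.024 0.025 0.025 0.025 0.026 0.027 0.028 0.029 0.029 0.029]
```

```bash
python3 -m creep '{"travel":[[0.3,0,0],[0.3,0,0],[0,0,0]],"twist":[0,0,0],"hand":[-1,-1,-1]}' | grep -E "ee_pos|force"
python3 -m creep '{"travel":[[0.2,0,0],[0,0,0]],"twist":[0,0],"hand":[-1,-1]}'| grep -E "ee_pos|force"
python3 -m creep '{"travel":[[0.2,0,0],[0,0,0]],"twist":[0,0],"hand":[-1,-1]}'| grep -E "ee_pos|force"
```

```text
ee_pos: [0.6819, -0.2054, -0.0182]
wrist_force: [-0.3, -0.1, 0.1]
ee_pos: [0.682, -0.2054, -0.02]
wrist_force: [-0.6, 0.2, -0.1]
ee_pos: [0.6822, -0.2055, -0.021]
wrist_force: [-2.5, 0.3, 7.2]
```

Contact is at a reported z of -0.0205, so real TCP z = reported + 31.5 mm. For the pinch I need a reported z of about 0.0145.

```bash
python3 -m creep '{"travel":[[-5,0,0],[-4.2,0,0],[0,0,-5.35],[0,0,-5.35],[0,0,-5.35],[0,0,-5.35],[3,0,0],[2.5,0,0]],"twist":[0,0,0,0,0,0,0,0],"hand":[1,1,1,1,1,1,1,1]}' 25
python3 -m creep '{"travel":[[0,0,0],[0,0,0],[0,0,0],[0,0,0],[0,0,0],[0,0,0]],"twist":[0,0,0,0,0,0],"hand":[1,-1,-1,-1,-1,-1]}' 25
```

```text
clock: 13.5
ee_pos: [0.6097, -0.0032, 0.0148]
orientation: [[0.001, 0.941, 0.339], [-0.0, 0.339, -0.941], [-1.0, 0.001, 0.0]]
wrist_force: [0.9, -0.4, 0.0]
grip_width: 0.0852
clock: 14.25
ee_pos: [0.6095, -0.0042, 0.0153]
orientation: [[-0.0, 0.941, 0.338], [-0.0, 0.338, -0.941], [-1.0, -0.0, 0.0]]
wrist_force: [-2.1, -1.6, 1.2]
grip_width: 0.0188
```

```bash
python3 -m creep '{"travel":[[-0.7,0,0.15],[-1.3,0,0.25],[-1.35,0,0.1],[-1.35,0,0],[-1.35,0,-0.1],[-1.35,0,-0.25],[-1.3,0,-0.35],[0,0,0]],"twist":[0,0,0,0,0,0,0,0],"hand":[-1,-1,-1,-1,-1,-1,-1,-1]}' 25
python3 -m creep '{"travel":[[-0.9,0,-0.3],[-0.6,0,-0.22],[0,0,0]],"twist":[0,0,0],"hand":[-1,-1,-1]}'
```

```text
clock: 15.25
ee_pos: [0.6088, -0.0017, 0.1035]
orientation: [[0.0, 0.941, 0.339], [-0.0, 0.339, -0.941], [-1.0, 0.0, 0.0]]
wrist_force: [-5.4, 1.2, -0.9]
grip_width: 0.0185
clock: 15.62
ee_pos: [0.6069, 0.0033, 0.1179]
orientation: [[-0.0, 0.941, 0.338], [0.0, 0.338, -0.941], [-1.0, -0.0, -0.0]]
wrist_force: [-4.6, 3.1, -2.5]
grip_width: 0.0186
```

```bash
for i in 1; do python3 -m creep '{"travel":[[-0.2,0,-0.08],[0,0,0]],"twist":[0,0],"hand":[-1,-1]}'; python3 -m creep '{"travel":[[-0.15,0,-0.06],[0,0,0]],"twist":[0,0],"hand":[-1,-1]}'; done | grep -E "ee_pos|force"
```

```text
ee_pos: [0.6067, 0.0038, 0.1194]
wrist_force: [-4.8, 4.0, -4.3]
ee_pos: [0.6065, 0.0043, 0.1207]
wrist_force: [-4.4, 4.0, -5.5]
```

```bash
python3 -m creep '{"travel":[[-0.2,0,-0.08],[0,0,0]],"twist":[0,0],"hand":[-1,-1]}'| grep -E "ee_pos|force"; python3 -m creep '{"travel":[[-0.2,0,-0.08],[0,0,0]],"twist":[0,0],"hand":[-1,-1]}' | grep -E "ee_pos|force"
```

```text
ee_pos: [0.6062, 0.0047, 0.1218]
wrist_force: [-0.2, 0.1, -19.2]
ee_pos: [0.6059, 0.0052, 0.1232]
wrist_force: [2.9, -1.4, -26.3]
```

The lever is against its top stop (26 N at the stop). I'll release it, rise, and go to the slab's near end.

```bash
python3 -m creep '{"travel":[[0.3,0,0.1],[0,0,0],[0,0,0],[0,0,0],[0,0,0],[-2.5,0,0],[-3,0,0]],"twist":[0,0,0,0,0,0,0],"hand":[-1,0,0.2,1,1,1,1]}' 25
python3 -m creep '{"travel":[[0,-3.86,3.26],[0,-3.86,3.26],[0,-3.86,3.26],[0,-3.86,3.26],[0,-3.86,3.26],[0,-3.86,3.26],[0,-3.86,3.26],[0,-3.86,3.26]],"twist":[0,0,0,0,0,0,0,0],"hand":[1,1,1,1,1,1,1,1]}'
python3 -m creep '{"travel":[[0,0,0],[0,0,0],[0,0,0],[0,0,0],[2,0,0],[2,0,0],[2,0,0],[2,0,0]],"twist":[0.174,0.174,0.174,0.174,0.174,0.174,0.174,0.174],"hand":[1,1,1,1,1,1,1,1]}'
python3 -m creep '{"travel":[[1,0,0],[1,0,0],[1,0,0],[0,0,0]],"twist":[0.174,0.174,0.17,0],"hand":[1,1,1,1]}'
python3 - <<'E'
from h import *
np.set_printoptions(precision=4,suppress=True)
o=get_obs(); print(o["ee_pos"],o["joint_positions"])
p=get_image("top"); C=cloud(p); im=p["img"].astype(int)
g=np.array([.572,.103]); X=np.array([.941,.338]); Y=np.array([-.338,.941])
r=C[...,:2]-g; gx=r@X; gy=r@Y; z=C[...,2]
for lo in range(-140,-60,10):
    m=(gy>lo/1e3)&(gy<lo/1e3+.01)&(abs(gx)<.03)&(z>.05)&(z<.25)
    if m.any(): print(lo,m.sum(),gx[m].mean(),z[m].mean())
q=get_image("side"); a=p["img"][120:250,190:350]; b=q["img"][120:250,170:330]
f=lambda a:cv2.resize(a,(400,325),interpolation=cv2.INTER_CUBIC)
cv2.imwrite("pics/c7.png",np.hstack([f(a),f(b)])[:,:,::-1])
for n,p in (("top",p),("side",q)):
    C=cloud(p); im=p["img"].astype(int)
    m=(np.hypot(C[...,0]-.475,C[...,1]+.335)<.13)&(np.ptp(im,axis=2)<45)&(im.min(2)>110)&(C[...,2]<.03)&(C[...,2]>.008)
    k,l,st,_=cv2.connectedComponentsWithStats(m.astype(np.uint8)); m=l==1+st[1:,4].argmax()
    print(n,cv2.minAreaRect(C[m][:,:2].astype(np.float32)),m.sum())
E
```

```text
clock: 17.5
ee_pos: [0.6064, 0.0046, 0.177]
orientation: [[-0.001, 0.941, 0.338], [-0.0, 0.338, -0.941], [-1.0, -0.001, -0.0]]
wrist_force: [-0.1, -0.2, -0.4]
grip_width: 0.0853
clock: 18.5
ee_pos: [0.4033, -0.3467, 0.1769]
orientation: [[0.001, 0.941, 0.338], [-0.001, 0.338, -0.941], [-1.0, 0.0, 0.001]]
wrist_force: [0.3, 0.2, 1.0]
grip_width: 0.085
clock: 19.5
ee_pos: [0.4043, -0.3454, 0.0962]
orientation: [[0.001, 0.495, -0.869], [-0.001, -0.869, -0.495], [-1.0, 0.001, -0.0]]
wrist_force: [0.0, -0.9, -0.2]
grip_width: 0.0855
clock: 20.0
ee_pos: [0.4041, -0.3451, 0.0663]
orientation: [[-0.001, 0.007, -1.0], [0.001, -1.0, -0.007], [-1.0, -0.001, 0.001]]
wrist_force: [0.2, -0.8, 0.1]
grip_width: 0.0852
[ 0.4041 -0.3451  0.0663] [-0.8312  0.5582  1.9269 -0.0001  0.6573  0.7326]
-140 1 0.005002319478555911 0.16778153416984262
-130 12 -0.00045327217940896734 0.1723482256604181
-120 14 -0.0013820648426735652 0.1703267867320508
-110 14 -0.001636988064141675 0.16560426990699106
-100 15 -0.0020527527382455707 0.1614502974426483
-90 12 -8.231286075498867e-05 0.15818006820035035
-80 11 -0.0010702578098012077 0.14963888329887617
-70 10 0.00039689418896533807 0.1413531185100783
top ((0.5174214839935303, -0.3453943431377411), (0.04656362161040306, 0.07194910198450089), 87.62593078613281) 141
side ((0.4633257985115051, -0.34485581517219543), (0.18045145273208618, 0.060033660382032394), 0.8444249629974365) 435
```

View pics/c7.png

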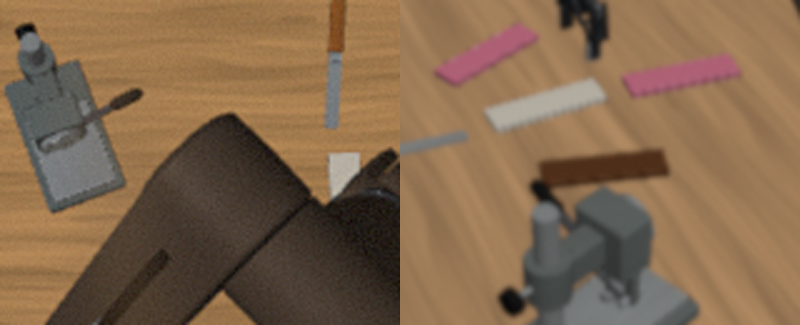

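The lever is up (grip top z≈0.166), and the slab is untouched and below the jaws. I descend and grasp.

```bash
python3 -m creep '{"travel":[[3.5,0,0],[3,0,0],[1.5,0,0],[0.5,0,0],[0,0,0]],"twist":[0,0,0,0,0],"hand":[1,1,1,1,1]}' 80
python3 -m creep '{"travel":[[0,0,0],[0,0,0],[0,0,0],[0,0,0],[0,0,0]],"twist":[0,0,0,0,0],"hand":[0.4,-0.5,-0.5,-0.5,-0.5]}' 80
python3 -m creep '{"travel":[[-0.4,0,0],[-0.6,0,0],[-1,0,0],[-1,0,0],[0,0,0]],"twist":[0,0,0,0,0],"hand":[-0.5,-0.5,-0.5,-0.5,-0.5]}' 100
python3 - <<'E'
from h import *
np.set_printoptions(precision=4,suppress=True)
q=get_image("side"); o=get_obs(); print(o["wrist_force"],o["moment"])
C=cloud(q); im=q["img"].astype(int)
m=(np.hypot(C[...,0]-.475,C[...,1]+.335)<.13)&(np.ptp(im,axis=2)<45)&(im.min(2)>110)&(C[...,2]>.008)
k,l,st,_=cv2.connectedComponentsWithStats(m.astype(np.uint8)); m=l==1+st[1:,4].argmax()
P=C[m]; print(m.sum(),P.min(0),P.max(0),cv2.minAreaRect(P[:,:2].astype(np.float32)))
for a in np.arange(.36,.57,.03):
    s=P[(P[:,0]>a)&(P[:,0]<a+.03)]
    if len(s): print(round(a,2),np.median(s[:,2]),np.percentile(s[:,2],90),len(s))
E
```

```text
clock: 20.72
ee_pos: [0.4044, -0.3455, -0.0179]
orientation: [[0.0, 0.006, -1.0], [-0.0, -1.0, -0.006], [-1.0, 0.0, -0.0]]
wrist_force: [-0.2, 0.0, -0.8]
grip_width: 0.0855
clock: 21.35
ee_pos: [0.4044, -0.3455, -0.0171]
orientation: [[0.001, 0.006, -1.0], [-0.001, -1.0, -0.006], [-1.0, 0.001, -0.001]]
wrist_force: [-2.9, 1.8, 12.5]
grip_width: 0.0471
clock: 21.98
ee_pos: [0.4045, -0.3456, 0.0126]
orientation: [[0.001, 0.006, -1.0], [-0.001, -1.0, -0.006], [-1.0, 0.001, -0.001]]
wrist_force: [-0.2, -0.5, -2.4]
grip_width: 0.0462
[ 0.7912 -0.2865 -1.8391] [-0.0148  0.1086 -0.0165]
410 [ 0.3995 -0.3749  0.0258] [ 0.5535 -0.3159  0.0589] ((0.4764457046985626, -0.3453771471977234), (0.153977170586586, 0.05892186984419823), 0.054676566272974014)
0.39 0.042168820458414254 0.0453536014053133 33
0.42 0.04125890658437558 0.04491645087532246 83
0.45 0.04107531265375847 0.04457043938846223 82
0.48 0.04069164028656222 0.04416620206004199 83
0.51 0.04004857781944376 0.04292390165551308 87
0.54 0.03938578400031924 0.04333219003193122 42
```

Grasped and lifted 30 mm, nearly level (far end about 2–3 mm low). I carry it to the entry pose on the gauge's -y side, at a height between the platen and the raised foot.

```bash
python3 -m creep '{"travel":[[-1,0,0],[-1,0,0],[0,0,0],[0,0,0],[0,0,0]],"twist":[0,0,-0.12,-0.12,-0.1],"hand":[-0.5,-0.5,-0.5,-0.5,-0.5]}' 100
python3 -m creep '{"travel":[[0,-2,-1.7],[0,-3.5,-3],[0,-3.7,-3.2],[0,-3.7,-3.2],[0,-3.7,-3.2],[0,-3.7,-3.2],[0,-3.3,-2.8],[0,-2,-1.6]],"twist":[0,0,0,0,0,0,0,0],"hand":[-0.5,-0.5,-0.5,-0.5,-0.5,-0.5,-0.5,-0.5]}' 100
python3 -m creep '{"travel":[[0,0,0],[0,0,0]],"twist":[0,0],"hand":[-0.5,-0.5]}' 100
cat > meas.py <<'E'
from h import *
np.set_printoptions(precision=1,suppress=True)
g=np.array([.572,.103]); X=np.array([.941,.338]); Y=np.array([-.338,.941])
o=get_obs(); r=o["ee_pos"][:2]-g; print("tcp gauge mm",r@X*1e3,r@Y*1e3,o["ee_pos"][2]*1e3,"F",o["wrist_force"],o["clock"])
for n in("side","top"):
    p=get_image(n); C=cloud(p); im=p["img"].astype(int); r=C[...,:2]-g; gx=r@X*1e3; gy=r@Y*1e3; z=C[...,2]*1e3
    m=(abs(gx+30)<130)&(gy>-180)&(gy<60)&(np.ptp(im,axis=2)<45)&(im.min(2)>125)&(z>30)&(z<75)
    k,l,st,_=cv2.connectedComponentsWithStats(m.astype(np.uint8))
    if k<2: continue
    m=l==1+st[1:,4].argmax(); 
    print(n,m.sum(),"rect",cv2.minAreaRect(np.c_[gx[m],gy[m]].astype(np.float32)))
    for a in range(-130,80,25):
        s=m&(gx>a)&(gx<a+25)
        if s.any(): print("  gx",a,s.sum(),"z",np.median(z[s]),"gy",np.percentile(gy[s],[1,99]))
E
python3 meas.py
```

```text
clock: 22.65
ee_pos: [0.4042, -0.3454, 0.0322]
orientation: [[0.0, 0.342, -0.94], [-0.0, -0.94, -0.342], [-1.0, 0.001, -0.0]]
wrist_force: [0.4, -0.5, -1.7]
grip_width: 0.046
clock: 23.65
ee_pos: [0.5241, -0.0283, 0.0322]
orientation: [[0.001, 0.34, -0.94], [-0.0, -0.94, -0.34], [-1.0, 0.0, -0.001]]
wrist_force: [0.4, -0.2, -2.4]
grip_width: 0.0465
clock: 23.9
ee_pos: [0.5233, -0.0306, 0.0319]
orientation: [[0.0, 0.339, -0.941], [-0.0, -0.941, -0.339], [-1.0, 0.0, -0.0]]
wrist_force: [0.5, -0.1, -2.4]
grip_width: 0.0465
tcp gauge mm -90.96382012360235 -109.22662321876471 31.896948778095243 F [ 0.5 -0.1 -2.4] 23.9
side 146 rect ((-19.067834854125977, 33.34468460083008), (37.68240737915039, 117.66321563720703), 66.07796478271484)
  gx -80 14 z 43.319261800987306 gy [35.5 47.1]
  gx -55 18 z 43.730690161118275 gy [32.  46.1]
  gx -30 45 z 43.25027619178481 gy [13.7 45.2]
  gx -5 51 z 43.74824809322003 gy [ 2.9 44.2]
  gx 20 18 z 44.24620097312949 gy [13.7 27.9]
top 19 rect ((49.96134948730469, -123.28052520751953), (27.384326934814453, 10.81604290008545), 75.1963119506836)
  gx 20 3 z 57.07895627688425 gy [-135.7 -123.4]
  gx 45 16 z 58.571491206420006 gy [-134.3 -111.9]
```

Slab top is at z≈58 and its far end at gx≈59, so it will pass between the platen (42) and the foot (65). I slide it in sideways.

```bash
python3 -m creep '{"travel":[[0,-1.2,0],[0,-2,0],[0,-2,0],[0,-2,0],[0,-2,0],[0,-1.2,0],[0,-0.5,0],[0,0,0]],"twist":[0,0,0,0,0,0,0,0],"hand":[-0.5,-0.5,-0.5,-0.5,-0.5,-0.5,-0.5,-0.5]}' 100
sed -i 's/im.min(2)>125/im.min(2)>135/' meas.py; python3 meas.py
python3 -c "
from h import *
p=get_image('side'); save(p,'s8.png',(180,170,320,290),5)"
```

```text
clock: 25.0
ee_pos: [0.4866, 0.0725, 0.0316]
orientation: [[0.0, 0.339, -0.941], [-0.0, -0.941, -0.339], [-1.0, 0.0, -0.0]]
wrist_force: [-0.0, -0.2, -2.2]
grip_width: 0.0461
tcp gauge mm -90.66434438701876 0.21443637345775618 31.638625679891994 F [-0.  -0.2 -2.2] 25.0
side 290 rect ((24.2552490234375, -7.139354705810547), (66.90171813964844, 72.12472534179688), 89.7930679321289)
  gx -30 9 z 57.79806564084637 gy [-39.3  23.7]
  gx -5 100 z 58.63639406071393 gy [-38.5  26.1]
  gx 20 116 z 59.52428892723556 gy [-34.6  24.9]
  gx 45 65 z 59.86789295859265 gy [-23.8  25.1]
```

View pics/s8.png

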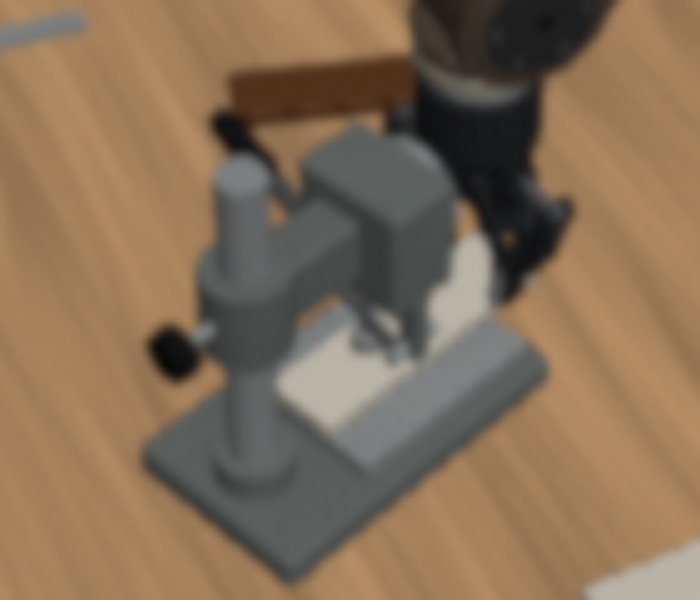

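The slab lies along the platen, under the foot and clear of the column. I lower it until I feel contact.

```bash
python3 -m creep '{"travel":[[0.2,0,0],[0.2,0,0],[0,0,0]],"twist":[0,0,0],"hand":[-0.5,-0.5,-0.5]}' | grep -E "ee_pos|force"
python3 -m creep '{"travel":[[0.15,0,0],[0,0,0]],"twist":[0,0],"hand":[-0.5,-0.5]}'| grep -E "ee_pos|force"
python3 -m creep '{"travel":[[0.1,0,0],[0,0,0]],"twist":[0,0],"hand":[-0.5,-0.5]}'| grep -E "ee_pos|force"
```

```text
ee_pos: [0.4864, 0.0722, 0.0274]
wrist_force: [-0.0, -0.2, -2.7]
ee_pos: [0.4865, 0.0724, 0.0261]
wrist_force: [1.0, -0.0, -1.8]
ee_pos: [0.4865, 0.0724, 0.0252]
wrist_force: [-0.3, -1.2, -0.6]
```

```bash
python3 -m creep '{"travel":[[0.1,0,0],[0.05,0,0],[0,0,0]],"twist":[0,0,0],"hand":[-0.5,-0.5,-0.5]}' | grep -E "ee_pos|force"
python3 -m creep '{"travel":[[0,0,0],[0,0,0],[0,0,0],[0,0,0],[0,0,0]],"twist":[0,0,0,0,0],"hand":[0.15,0.3,0.5,0.5,0.5]}' 20
python3 meas.py
```

```text
ee_pos: [0.4866, 0.0724, 0.0249]
wrist_force: [-6.0, -1.1, 21.6]
clock: 27.02
ee_pos: [0.4865, 0.0724, 0.0235]
orientation: [[-0.0, 0.339, -0.941], [-0.0, -0.941, -0.339], [-1.0, 0.0, 0.0]]
wrist_force: [-0.1, 1.0, 0.1]
grip_width: 0.0639
tcp gauge mm -90.84066123462173 0.07368231479931014 23.505131758408147 F [-0.1  1.   0.1] 27.025
side 303 rect ((21.148937225341797, -5.895969390869141), (63.30940628051758, 75.80526733398438), 89.63001251220703)
  gx -30 17 z 52.486029035474836 gy [-36.4  24.3]
  gx -5 104 z 54.56596465516398 gy [-36.7  25.8]
  gx 20 119 z 55.0756591777673 gy [-25.6  24.5]
  gx 45 63 z 54.82528567606867 gy [-24.2  25. ]
```

Slab flat on the platen (top z≈54–55, gy ±25, reaching gx≈59) and released. Now I go up and around to the raised grip.

```bash
python3 -m creep '{"travel":[[-1,0,0],[-3,0,0],[-5,0,0],[-5,0,0],[-2.6,0,0],[0,3.5,0],[0,3.5,0],[0,3.5,0]],"twist":[0,0,0,0,0,0,0,0],"hand":[0.5,0.5,1,1,1,1,1,1]}' 20
python3 -m creep '{"travel":[[0,0,0],[0,0,0],[0,0,0],[0,0,0],[0,0,0],[0,0,0],[0,0,0],[0,0,0]],"twist":[-0.1745,-0.1745,-0.1745,-0.1745,-0.1745,-0.1745,-0.1745,-0.1745],"hand":[1,1,1,1,1,1,1,1]}' 20
python3 -m creep '{"travel":[[0,0,0],[0,3,0],[0,3,0],[0,3,0],[0,0,0]],"twist":[-0.1745,0,0,0,0],"hand":[1,1,1,1,1]}' 20
python3 meas.py
```

```text
clock: 28.12
ee_pos: [0.5222, -0.0274, 0.1905]
orientation: [[0.001, 0.339, -0.941], [-0.0, -0.941, -0.339], [-1.0, 0.0, -0.001]]
wrist_force: [0.1, -0.3, -0.4]
grip_width: 0.0855
clock: 29.12
ee_pos: [0.5219, -0.0264, 0.1903]
orientation: [[0.0, 0.984, 0.176], [-0.0, 0.176, -0.984], [-1.0, 0.0, 0.0]]
wrist_force: [0.3, -0.3, -0.6]
grip_width: 0.0856
clock: 29.75
ee_pos: [0.6076, 0.0046, 0.1898]
orientation: [[0.0, 0.941, 0.34], [-0.0, 0.34, -0.941], [-1.0, 0.0, 0.0]]
wrist_force: [-0.4, -0.8, 0.4]
grip_width: 0.0852
tcp gauge mm 0.24973850676685005 -104.62120421388526 189.78467953336497 F [-0.4 -0.8  0.4] 29.75
side 288 rect ((23.005739212036133, -4.667854309082031), (72.74708557128906, 63.79838943481445), 4.031611919403076)
  gx -30 10 z 53.840182729014145 gy [16.7 25.2]
  gx -5 104 z 54.59469783765485 gy [-32.9  24.4]
  gx 20 114 z 54.8638965747315 gy [-28.1  24.6]
  gx 45 60 z 55.32468050041879 gy [-25.1  24.8]
```

```bash
python3 -m creep '{"travel":[[3,0,0],[2.5,0,0],[1.4,0,0],[0,0,0],[0,0,0],[0,0,0],[0,0,0],[0,0,0]],"twist":[0,0,0,0,0,0,0,0],"hand":[1,1,1,1,0,-0.3,-1,-1]}' 25
python3 -m creep '{"travel":[[0,0,0],[0,0,0]],"twist":[0,0],"hand":[-1,-1]}' 25
```

```text
clock: 30.85
ee_pos: [0.6066, 0.0039, 0.1209]
orientation: [[-0.0, 0.941, 0.339], [-0.0, 0.339, -0.941], [-1.0, -0.0, 0.0]]
wrist_force: [-1.5, -2.1, 0.5]
grip_width: 0.0189
clock: 31.1
ee_pos: [0.6067, 0.0039, 0.1207]
orientation: [[-0.0, 0.941, 0.339], [-0.0, 0.339, -0.941], [-1.0, -0.0, 0.0]]
wrist_force: [-2.4, -2.9, 2.7]
grip_width: 0.0188
```

```bash
python3 -m creep '{"travel":[[0.25,0,0.11],[0.4,0,0.17],[0.46,0,0.19],[0.46,0,0.18],[0.47,0,0.17],[0.3,0,0.1]],"twist":[0,0,0,0,0,0],"hand":[-1,-1,-1,-1,-1,-1]}' 25
python3 -m creep '{"travel":[[0.24,0,0.07],[0.24,0,0.065],[0.24,0,0.06],[0.24,0,0.055],[0.245,0,0.05],[0.245,0,0.05],[0.245,0,0.045],[0.245,0,0.04]],"twist":[0,0,0,0,0,0,0,0],"hand":[-1,-1,-1,-1,-1,-1,-1,-1]}' 25
python3 meas.py
```

```text
clock: 31.85
ee_pos: [0.6098, -0.0046, 0.0967]
orientation: [[-0.001, 0.941, 0.339], [0.0, 0.339, -0.941], [-1.0, -0.0, -0.0]]
wrist_force: [-3.4, -1.3, 2.3]
grip_width: 0.0188
clock: 32.85
ee_pos: [0.6113, -0.0087, 0.0776]
orientation: [[-0.0, 0.941, 0.339], [-0.0, 0.339, -0.941], [-1.0, -0.0, 0.0]]
wrist_force: [-3.7, -0.9, 2.0]
grip_width: 0.0186
tcp gauge mm -0.7718997301616737 -118.39079666936762 77.60405277334236 F [-3.7 -0.9  2. ] 32.85
side 542 rect ((-32.212398529052734, -5.952953338623047), (65.30801391601562, 181.5747528076172), 89.76923370361328)
  gx -130 59 z 54.0342876255643 gy [-22.7  26.6]
  gx -105 84 z 54.81449104945084 gy [-20.2  26.5]
  gx -80 77 z 54.49354284324321 gy [-8.8 25.5]
  gx -55 34 z 52.96977858930671 gy [ 2.1 25.8]
  gx -30 19 z 51.939957612449945 gy [-35.7  24.5]
  gx -5 91 z 55.00520182457103 gy [-35.9  25.1]
  gx 20 114 z 54.81218771782815 gy [-27.5  25.8]
  gx 45 64 z 55.10429379342697 gy [-21.3  24.5]
```

Around landing now. I continue slowly past it, then down to the stop.

```bash
python3 -m creep '{"travel":[[0.25,0,0.04],[0.25,0,0.035],[0.25,0,0.03],[0.25,0,0.03],[0.25,0,0.025],[0.3,0,0.025],[0.4,0,0.02],[0.45,0,0.015]],"twist":[0,0,0,0,0,0,0,0],"hand":[-1,-1,-1,-1,-1,-1,-1,-1]}' 25
python3 -m creep '{"travel":[[0.45,0,0],[0.5,0,-0.01],[0.5,0,-0.03],[0.5,0,-0.04],[0.5,0,-0.06],[0.45,0,-0.07],[0.4,0,-0.07],[0.3,0,-0.06]],"twist":[0,0,0,0,0,0,0,0],"hand":[-1,-1,-1,-1,-1,-1,-1,-1]}' 25
python3 -m creep '{"travel":[[0.2,0,-0.04],[0.2,0,-0.05],[0,0,0]],"twist":[0,0,0],"hand":[-1,-1,-1]}' 25
```

```text
clock: 33.95
ee_pos: [0.6121, -0.0108, 0.0535]
orientation: [[-0.0, 0.941, 0.339], [-0.0, 0.339, -0.941], [-1.0, -0.0, 0.0]]
wrist_force: [-5.1, -0.8, 3.2]
grip_width: 0.0184
clock: 34.95
ee_pos: [0.6109, -0.0075, 0.0176]
orientation: [[-0.0, 0.941, 0.339], [-0.0, 0.339, -0.941], [-1.0, -0.0, -0.0]]
wrist_force: [-5.1, -0.0, 2.9]
grip_width: 0.0186
clock: 35.33
ee_pos: [0.6111, -0.0071, 0.0154]
orientation: [[0.002, 0.941, 0.339], [-0.001, 0.339, -0.941], [-1.0, 0.001, 0.001]]
wrist_force: [-9.6, -1.4, 20.3]
grip_width: 0.0186
```

The lever is on the bottom stop (20 N). I release, rise and inspect.

```bash
python3 -m creep '{"travel":[[-0.1,0,0],[0,0,0],[0,0,0],[0,0,0],[0,0,0],[0,0,0],[-2,0,0],[-4,0,0]],"twist":[0,0,0,0,0,0,0,0],"hand":[-1,0,0.5,1,1,1,1,1]}' 20
python3 -m creep '{"travel":[[-5,0,0],[-5,0,0],[0,-2,5],[0,-2,5],[0,-2,5],[0,-2,5],[0,0,0]],"twist":[0,0,0,0,0,0,0],"hand":[1,1,1,1,1,1,1]}' 20
python3 meas.py
python3 - <<'E'
from h import *
np.set_printoptions(precision=1,suppress=True)
g=np.array([.572,.103]); X=np.array([.941,.338]); Y=np.array([-.338,.941])
p=get_image("top"); q=get_image("side"); C=cloud(p); r=C[...,:2]-g; gx=r@X; gy=r@Y; z=C[...,2]
for lo in range(-150,-60,10):
    m=(gy>lo/1e3)&(gy<lo/1e3+.01)&(abs(gx)<.03)&(z>.04)&(z<.25)
    if m.any(): print(lo,m.sum(),gx[m].mean()*1e3,z[m].mean()*1e3)
for n in ("tile","knife","jug"):
    for d in search_frame(q,n)[:1]: b=d["bbox"]; print(n,round(d["confidence"],2),np.round(b),world(q,*b[:2])*1e3)
f=lambda a:cv2.resize(a,(400,400),interpolation=cv2.INTER_CUBIC)
cv2.imwrite("pics/c9.png",np.hstack([f(p["img"][110:230,170:290]),f(q["img"][175:295,185:305])])[:,:,::-1])
E
```

```text
clock: 36.33
ee_pos: [0.6098, -0.0066, 0.0742]
orientation: [[-0.003, 0.941, 0.339], [0.0, 0.339, -0.941], [-1.0, -0.003, -0.001]]
wrist_force: [-0.9, -0.3, 0.5]
grip_width: 0.0852
clock: 37.2
ee_pos: [0.6026, -0.2254, 0.1745]
orientation: [[0.0, 0.942, 0.335], [-0.0, 0.335, -0.942], [-1.0, -0.0, 0.0]]
wrist_force: [-0.7, 0.8, 0.2]
grip_width: 0.0855
tcp gauge mm -82.18956777283809 -319.39889036526984 174.45621557459867 F [-0.7  0.8  0.2] 37.2
side 255 rect ((22.51205825805664, -2.9911346435546875), (73.33262634277344, 57.3323974609375), 3.062507152557373)
  gx -30 9 z 54.69009531792941 gy [15.8 24.1]
  gx -5 77 z 55.20558885354968 gy [-28.8  24.3]
  gx 20 110 z 55.16194249616265 gy [-24.9  24.6]
  gx 45 59 z 55.096516310474286 gy [-25.5  24.5]
-150 1 2.5248754616940863 53.78028049604966
-140 10 -0.8346465175300639 56.92033582242416
-130 13 -0.9237322340062826 59.317156625564124
-120 11 -2.0981415002421304 63.73808115688466
-110 13 -0.3472431368664395 63.661976536175196
-100 11 -0.8673995921811832 64.0417572743037
-90 8 -0.37057234108101367 65.19798940178649
-80 9 -0.18781501879672047 69.63835087986796
-70 8 -0.22842947340639594 72.004792105925
tile 0.7 [163. 182.  58.  17.] [ 722.3 -329.3   13.3]
knife 0.92 [164. 183.  63.  19.] [ 718.2 -331.4    8.4]
jug 0.61 [266. 342.  58.  62.] [682.6 402.   25.3]
```

View pics/c9.png

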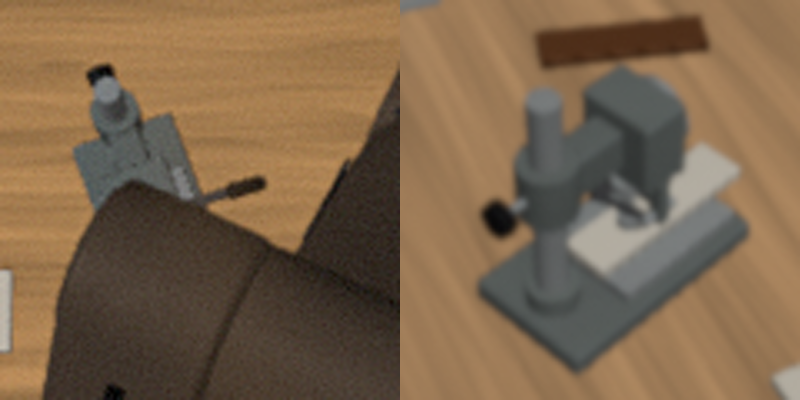

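The foot sits on the slab, the lever profile matches its original "down" reading, and the slab is flat and let go. Handing in.

```bash
python3 -c "
from plant import hand_in
print(hand_in())"
```

```text
the job is handed in; nothing more can be done
None
```

I raised the lever to its top stop and laid the white slab flat on the platen under the foot. I let go of the slab, then lowered the lever slowly to its bottom stop, released it, moved the arm clear and handed in at about 37 s.

**Final checks**
- **Slab:** lies flat, with its top about 55 mm above the bench. It spans gauge x about -123 to +58 and y about ±25 mm, so the whole foot is above it.
- **Lever:** I pushed it onto both stops until I felt them, 26 N at the top and 20 N at the bottom. The final grip height is within 1 mm of the reading I took before raising it.
- **Foot:** I lowered it at about 5 mm/s through the landing. The last picture shows it resting on the slab; I did not measure its height.
- **Bystanders:** the knife and jug read as before. The final tile detection was false: it landed on the knife. The arm went nowhere near the tile, and its edge shows in the last picture, but I did not measure it again.

**What disagreed:** my first two pinches on the grip closed on nothing. The real fingertips sit about 31 mm higher than the reported tool position implies. I found this in the side camera's depth, confirmed it with a light touch on the bench, and corrected for it in every later move. Those failed pinches did not move the lever.

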